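# Clear the edge guard and set a sprung clip on a leaning panel

### The arm

A 7-joint arm with a two-finger parallel gripper is mounted at the origin on the work surface. World frame = base frame: x ahead of the robot, y to its left, z up, the work surface at z = 0. Lengths are in m, angles in degrees, forces in N, time in s.
With the tool pointing down it reaches from about 0.35 to 0.775 m from the base axis. Payload 3.1 kg.
Tool frame: the origin (TCP) lies on the centre line of the jaws, within the pads' length; the fingertips stand 17 mm ahead of it and the grasp point (between the pads) lies 2 mm behind it (robot.tip_reach is the distance from the TCP to the fingertips, in m); z points along the fingers, y is the line along which they close (so a half turn about z gives the same grasp; the last joint's range is limited). The gripper opens to 85 mm and grips with 20 to 120 N. Pads are 22 mm wide; open, the fingers measure 114 mm over their backs; the gripper's body (76 mm by 85 mm) begins 54 mm behind the grasp point. The pads swing forward as they close: fully open they stand 13 mm farther back than shut.
Start: joints at [66.881, 17.813, 0.802, 86.603, -0.252, 75.585, -1.558], TCP at [0.195, -0.514, 0.248] pointing down, gripper open.
Joint ranges: [-154.91, 154.91], [-16.99, 109.72], [-72.82, 74.43], [7.12, 147.25], [-82.49, 262.49], [11.32, 116.49], [-174.64, 174.64]. Speed limits (degrees/s): [159.86, 159.86, 180, 180, 180, 180, 180].

### API

Orientations are given as [roll, pitch, yaw] about the fixed x, y, z axes, in that order (R = Rz(yaw) Ry(pitch) Rx(roll)).
In Python, from station import robot, fingers, vision, workorder, recognise gives the robot as it stands. Calls block until the motion is done:
- robot.move_to(position, orientation): joint-space move of the TCP to a pose.
- robot.line_to(position, orientation=None, velocity=0.15, f_stop=None): straight line of the TCP; orientation=None keeps the orientation; velocity is the mean speed in m/s. With f_stop (N) it stops when the force on the tool has changed by that much, and returns True; else False.
- robot.move_j(angles): joint-space move.
- fingers.gripper_to(opening, force=None): opening from 0.0 (shut) to 1.0 (fully open); force is the grip in N (None keeps the last); returns when the fingers have stopped.
- robot.pause(seconds).
- robot.inverse_kinematics(position, orientation): joint angles nearest the present ones, or None.
- vision.grab_frame(name): name is "side" or "top" or "wrist"; returns the picture (420x560x3 uint8, red, green, blue); there is no depth.
- vision.calibration(name): a dict with "mtx" (3x3 intrinsics, pixels), "extrinsics" (4x4, takes a point from world to camera coordinates); the wrist camera has in their place "T_tool_cam" (4x4, takes a point from camera to tool coordinates, whose origin is the TCP and whose axes are the flange's). Camera axes: x right, y up, looking along -z (the intrinsics and any distortion apply to the point x, -y, -z); pixel columns grow to the right and rows downward; lengths in m; the calibration is good to about 2 mm. The wrist camera is an equidistant fisheye: a pixel r from the principal point sees the ray r / f radians off the axis. A picture is of the moment at which its call begins: read the wrist's pose just before it. calibration takes no time and is no camera call.
A pose or a line that the arm cannot do raises robot.PlanningError and nothing moves.
- workorder.close_job(): hands the job in; it is judged then, once.
Trained networks look in the newest picture that a camera, given by its name, has taken for a name from the list of things; names that differ only in an ending like _2 or _b are one class to them, and where a whole thing is asked for, a point or a joint stands for the part that bears it (a point fixed in the world has none). Each returns a list of dicts, best first, with "p" (0 to 1); they miss things now and then, are a little off and sometimes report something else, mostly with a low value. They report only what shows in the picture. A call takes as long as a camera call. They do not tell look-alikes from the thing itself.
- recognise(label, camera): "rect" ([centre column, centre row, width, height] in pixels, round what is visible of it).
Readings, each from a call of its own:
- robot.current_time_s(): time.
- robot.current_joint_positions(): joint angles.
- robot.current_dq(): joint speeds.
- robot.current_joint_torque(): joint torques, N m.
- robot.current_tool_pos(): TCP position.
- robot.current_eef_rot(): TCP orientation.
- robot.current_contact_force(): force on the tool from outside, world axes, zero at the start.
- robot.current_torque(): the same for the moment, N m.
- robot.current_finger_gap(): opening from 0.0 (shut) to 1.0 (fully open).
- robot.current_gripper_force(): force on a finger pad.
Only numpy, scipy, OpenCV 4.12 (cv2) and the standard library are available. Lean on these libraries where they do the work, as an engineer would, in place of code of your own. Each camera call takes 0.05 s, during which the arm holds its last target. There are 200 camera calls.

### The job

Make the aluminium panel that leans in the bench vise ready for its next part: first lift the black plastic guard off its top edge and set it down, not dropped, lying level inside the shallow grey tray. Then take the sprung steel clip from its stand, squeeze its two plates to open the jaws, and let it close on the bare top edge near the middle, square to the edge, in line with the lean and pushed fully home. Do not push the panel out of its lean, do not drop the clip, and leave everything else on the bench alone.

Things in the scene. Friction and masses are not known exactly. Their poses are not given: they have to be found in the camera images.
- vise: Grey bench vise fixed to the table, foot 120 x 170 mm, cheeks up to 74 mm high. Origin under the centre of its foot; y runs along the panel's edge. It tilts on a stiff friction pivot 55 mm above the table.
- panel_edge (a point): Middle of the top edge of the aluminium panel held in the vise: 6 mm thick, edge 170 mm long, 130 mm from the vise's pivot, leaning about 24 degrees to the vise's -x side. y runs along the edge, z points up out of the edge in the panel's plane, x is its normal. The vise's jaws begin 103 mm below the edge. The stiff pivot gives way to about 15 N across the edge.
- guard: Black plastic edge guard, 170 mm long (y), an upside-down U on the panel's top edge; about 120 g. Origin midway between the lower ends of its two legs, z up. Legs 30 mm long, 4 mm thick, 9 mm slot between them, 17 mm over all in x; web on top from z = 30 to 36 mm; on that a finger rib 12 mm wide (x), 110 mm long (y), z = 36 to 64 mm.
- tray: Shallow open grey tray, outside 240 (x) x 130 (y) x 30 mm high, walls and floor 5 mm. Origin under its centre.
- stand: Clip stand fixed to the table: foot 90 x 80 x 12 mm with an upright steel strip 6 mm thick (x) and 45 mm wide (y), top at z = 110 mm, on which the clip is parked. Origin under the centre of its foot.
- clip: Sprung steel clip, about 150 g, 104 mm tall: jaws down, two squeeze plates up. Origin at the throat (underside of its bridge, which meets the edge when home), z up, x across the plates. Jaws 28 mm wide (y), 6 mm thick, down to z = -32 mm; plates 26 mm wide (y), 6 mm thick, z = 14 to 72 mm. Fixed jaw: inner face at x = +1.5 mm; fixed plate: outer face at x = -28 mm.
- clip_jaw (a joint): How far the clip's jaws are opened, m: 0 shut (gap 3 mm, plates 56 mm over all), 0.003 on a 6 mm edge, 0.012 at its stop (gap 15 mm, plates 44 mm). At value j the moving jaw's inner face is at x = -1.5 mm - j, the moving plate's outer face at x = 28 mm - j: plates and gap are both centred on x = -j/2. The spring takes 10 N shut, 19 N at the stop.
- riveter: red pneumatic rivet gun standing upright, 200 mm tall, foot 76 mm across (bystander); origin under its foot
- tape: roll of pale tape lying flat, 100 mm across, 25 mm high (bystander)
- wrench: steel wrench 180 mm long lying flat (bystander)
- sealant: white plastic bottle standing, 56 mm across, 140 mm tall (bystander); origin under its foot
- screwdriver: black-handled screwdriver 190 mm long lying flat (bystander)
- hammer: hammer 220 mm long lying flat (bystander)
Not all that is in view belongs to the job. Several things have the shape of the guard; the one meant has the colours described above.

How it is judged:
By the outcome, as a careful person would: the job done as asked, in the order asked, and still so for the second after the job is handed in, with the robot touching nothing.
It also fails if it takes over 61 s, if anything falls off the work surface, if the arm or the gripper's body presses on something with over 40 N, if the wrist force passes 120 N, or if a joint passes its speed limit or range.

## Working session

There is one attempt and no reset: what is moved stays moved. The work goes in short steps, each a Python script; the robot and the scene stay as the last script left them, time stands still between calls to the robot, and variables do not carry over. Pictures are saved under pics/ and viewed, at most 12 in all, crops included, and the job is handed in when it is done.

```bash
ls; mkdir -p pics
python3 - <<'E'
from station import robot, fingers, vision, workorder, recognise
import cv2, numpy as np
ims=[]
for c in ["side","top"]:
    im=vision.grab_frame(c); cv2.imwrite(f"pics/{c}0.png",im[:,:,::-1])
    k=vision.calibration(c); print(c,np.round(k["mtx"],1).tolist(),np.round(k["extrinsics"],3).tolist(),[q for q in k])
    for n in ["vise","panel_edge","guard","tray","stand","clip","riveter","sealant"]:
        print(n,[(np.round(d["rect"]).tolist(),round(d["p"],2)) for d in recognise(n,c)[:5]])
k=vision.calibration("wrist");print(k)
print(robot.current_time_s(),robot.current_eef_rot())
E
```

```text
pics
side [[393.7, 0.0, 281.5], [0.0, 393.7, 212.8], [0.0, 0.0, 1.0]] [[-0.925, -0.381, 0.006, 0.525], [0.232, -0.549, 0.803, -0.228], [-0.302, 0.744, 0.596, -0.793], [0.0, 0.0, 0.0, 1.0]] ['mtx', 'extrinsics']
vise [([270.0, 229.0, 73.0, 73.0], 0.66)]
panel_edge [([268.0, 218.0, 43.0, 43.0], 0.66)]
guard [([350.0, 193.0, 93.0, 49.0], 0.69), ([345.0, 388.0, 94.0, 59.0], 0.62), ([288.0, 193.0, 46.0, 54.0], 0.6)]
tray [([350.0, 192.0, 91.0, 51.0], 0.59)]
stand [([237.0, 362.0, 66.0, 62.0], 0.87)]
clip [([232.0, 314.0, 37.0, 60.0], 0.75)]
riveter []
sealant [([257.0, 169.0, 19.0, 48.0], 0.75), ([268.0, 232.0, 76.0, 68.0], 0.41)]
top [[469.6, 0.0, 281.0], [0.0, 469.6, 219.9], [0.0, 0.0, 1.0]] [[-0.001, -1.0, 0.0, 0.015], [0.998, -0.001, 0.069, -0.575], [-0.069, 0.001, 0.998, -1.373], [0.0, 0.0, 0.0, 1.0]] ['mtx', 'extrinsics']
vise [([299.0, 203.0, 63.0, 40.0], 0.81)]
panel_edge [([297.0, 206.0, 62.0, 23.0], 0.75)]
guard [([295.0, 219.0, 62.0, 17.0], 0.87), ([187.0, 303.0, 55.0, 45.0], 0.73)]
tray [([390.0, 251.0, 52.0, 87.0], 0.7)]
stand [([180.0, 236.0, 33.0, 34.0], 0.58)]
clip [([171.0, 234.0, 11.0, 20.0], 0.51)]
riveter [([208.0, 150.0, 51.0, 34.0], 0.66)]
sealant [([363.0, 164.0, 24.0, 26.0], 0.58)]
{'mtx': array([[325.1922621 ,   0.        , 280.24859141],
       [  0.        , 325.1922621 , 211.09158708],
       [  0.        ,   0.        ,   1.        ]]), 'T_tool_cam': array([[ 1.76348124e-03,  9.59909332e-01,  2.80305129e-01,
         7.17370861e-02],
       [ 9.99998444e-01, -1.70827705e-03, -4.41259912e-04,
        -1.99509994e-04],
       [ 5.52693109e-05,  2.80305471e-01, -9.59910850e-01,
        -1.24805387e-01],
       [ 0.00000000e+00,  0.00000000e+00,  0.00000000e+00,
         1.00000000e+00]])}
0.9 [1.79997928e+02 9.19036747e-04 2.07320000e+01]
```

View pics/side0.png

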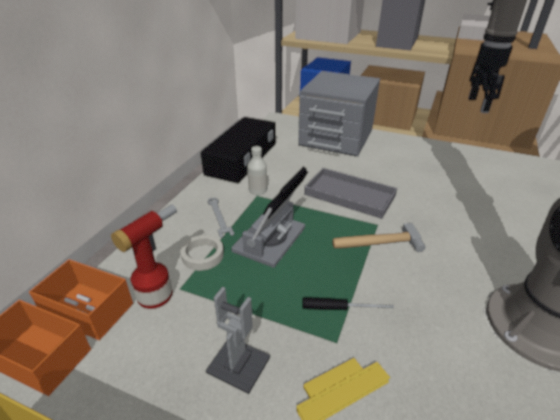

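View pics/top0.png

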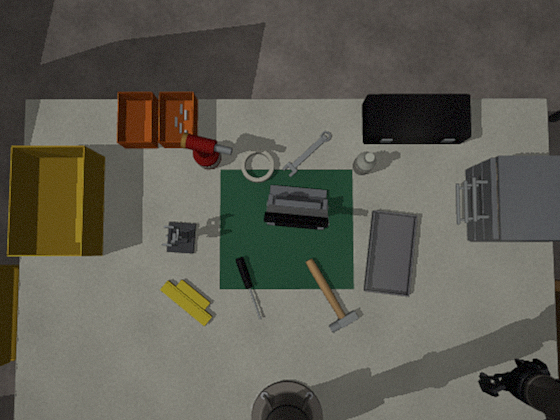

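Side picture: the black guard is on the panel at about (290,190), tray (350,192), clip on its stand (232,314)/(237,362), vise (268,235). Top picture: guard (297,222), vise (299,203), tray (390,251), clip (180,235).
Guard candidates are the yellow U at side (345,388) / top (187,303), and the black one on the panel at top (297,222). The description says black and on the panel edge, so I take the second. A side "guard" hit at (350,193) is the tray.

```bash
cat > h.py <<'E'
from station import robot, fingers, vision, workorder, recognise
import cv2, numpy as np
from scipy.spatial.transform import Rotation as Ro
def tool():
    T=np.eye(4); T[:3,:3]=Ro.from_euler('xyz',robot.current_eef_rot(),degrees=True).as_matrix(); T[:3,3]=robot.current_tool_pos(); return T
def cam(name,T=None):
    k=vision.calibration(name)
    if name!="wrist": return np.linalg.inv(k["extrinsics"]),k["mtx"],False
    return T@k["T_tool_cam"],k["mtx"],True
def ray(c,px):
    W,K,f=c; u=(np.array(px,float)-K[:2,2])/K[0,0]
    if f:
        r=np.linalg.norm(u); d=np.array([*(u/r*np.sin(r)),np.cos(r)]) if r>1e-9 else np.array([0,0,1.])
    else: d=np.array([*u,1.]); d/=np.linalg.norm(d)
    d=d*[1,-1,-1]
    return W[:3,3],W[:3,:3]@d
def proj(c,P):
    W,K,f=c; P=np.atleast_2d(P); q=(P-W[:3,3])@W[:3,:3]*[1,-1,-1]
    if f:
        n=np.linalg.norm(q[:,:2],axis=1); th=np.arctan2(n,q[:,2]); u=q[:,:2]/np.maximum(n,1e-9)[:,None]*th[:,None]
    else: u=q[:,:2]/q[:,2:]
    return u*K[0,0]+K[:2,2]
def tri(*obs):
    A=np.zeros((3,3));b=np.zeros(3);L=[]
    for c,px in obs:
        o,d=ray(c,px);M=np.eye(3)-np.outer(d,d);A+=M;b+=M@o;L.append((o,M))
    p=np.linalg.solve(A,b); return p,max(np.linalg.norm(M@(p-o)) for o,M in L)
def onz(c,px,z):
    o,d=ray(c,px); return o+d*(z-o[2])/d[2]
def euler(R): return Ro.from_matrix(R).as_euler('xyz',degrees=True).tolist()
E
python3 - <<'E'
from h import *
s,t=cam("side"),cam("top")
for n,a,b in [("guard",(288,193),(295,219)),("clip",(232,314),(173,234)),("tray",(350,192),(390,251)),("stand",(237,364),(180,237)),("vise",(270,232),(299,206))]:
    print(n,*np.round(tri((s,a),(t,b)),3))
print(np.round([onz(t,p,z) for p,z in [((372,208),.03),((417,213),.03),((410,296),.03),((364,291),.03),((390,251),.03)]],3))
S=cv2.imread("pics/side0.png");T=cv2.imread("pics/top0.png")
f=lambda im,x,y,w,h:cv2.resize(im[y:y+h,x:x+w],(400,300),interpolation=cv2.INTER_CUBIC)
cv2.imwrite("pics/m1.png",np.vstack([np.hstack([f(S,220,155,120,90+20),f(S,190,270,120,110)]),np.hstack([f(T,250,165,100,75),f(T,150,205,80,60)])]))
# reach checks
for p,e in [([.5,-.02,.40],[180,0,90]),([.5,-.02,.40],[180,0,-90]),([.5,-.02,.4],[180,0,0])]:
    print(robot.inverse_kinematics(p,e))
E
```

```text
Traceback (most recent call last):
ValueError: setting an array element with a sequence. The requested array has an inhomogeneous shape after 1 dimensions. The detected shape was (2,) + inhomogeneous part.
```

Run:
```python
from h import *
s,t=cam("side"),cam("top")
for n,a,b in [("guard",(288,193),(295,219)),("clip",(232,314),(173,234)),("tray",(350,192),(390,251)),("stand",(237,364),(180,237)),("vise",(270,232),(299,206))]:
    p,e=tri((s,a),(t,b)); print(n,p.round(3),round(e,4))
print(np.round([onz(t,p,z) for p,z in [((372,208),.03),((417,213),.03),((410,296),.03),((364,291),.03),((390,251),.03)]],3))
S=cv2.imread("pics/side0.png");T=cv2.imread("pics/top0.png")
f=lambda im,x,y,w,h:cv2.resize(im[y:y+h,x:x+w],(400,300),interpolation=cv2.INTER_CUBIC)
cv2.imwrite("pics/m1.png",np.vstack([np.hstack([f(S,220,155,120,90),f(S,180,280,120,90)]),np.hstack([f(T,250,165,100,75),f(T,150,205,80,60)])]))
for p,e in [([.5,-.02,.40],[180,0,90]),([.5,-.02,.40],[180,0,-90]),([.5,-.02,.4],[180,0,0])]:
    print(robot.inverse_kinematics(p,e))
```

```text
guard [ 0.565 -0.023  0.16 ] 0.0025
clip [0.529 0.308 0.136] 0.0001
tray [ 0.48 -0.31  0.01] 0.0029
stand [0.525 0.316 0.008] 0.0002
vise [ 0.616 -0.039  0.019] 0.0005
[[ 0.609 -0.254  0.03 ]
 [ 0.594 -0.386  0.03 ]
 [ 0.352 -0.361  0.03 ]
 [ 0.366 -0.227  0.03 ]
 [ 0.483 -0.305  0.03 ]]
[ 32.52993394  13.82920669 -41.9044612   74.19587263   9.22686166
  95.35236062  -7.67004762]
[ -47.69977566   15.8007561    64.44949482   77.02472653  -14.29663534
   95.83150995 -165.60256264]
[ 26.74725666  12.61784248 -33.79731634  74.39631223   7.00650837
  95.02808323 -95.78848526]
```

View pics/m1.png

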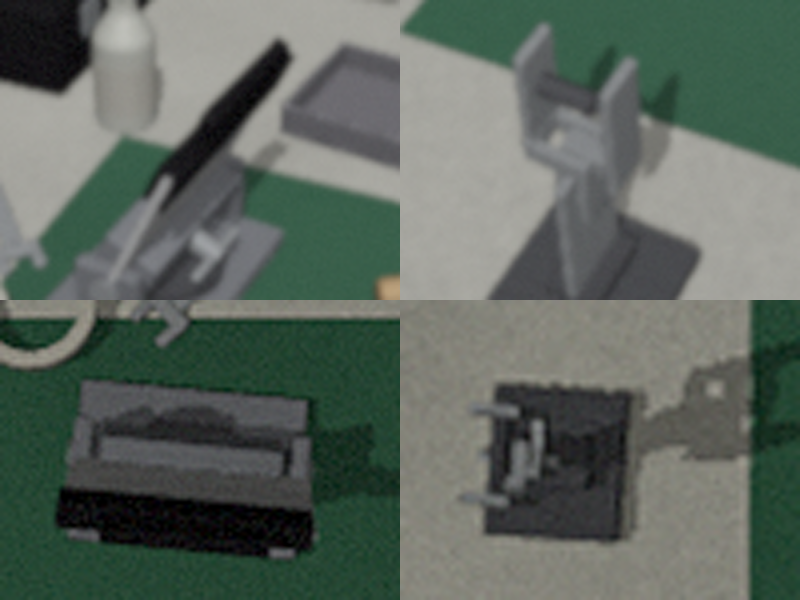

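The close crop confirms the guard on the panel is black and the panel leans toward the robot. The clip's plates are separated along world x. Next I take close wrist views, two over the guard and two over the clip.

Run:
```python
from h import *
import pickle
V={}
def shot(n,p):
    robot.move_to(p,[180,0,90]); robot.pause(.15)
    T=tool(); V[n]=(T,vision.grab_frame("wrist"))
    for l in (["guard"] if n<"C" else ["clip"]): print(n,l,[(np.round(d["rect"],1).tolist(),round(d["p"],2)) for d in recognise(l,"wrist")[:3]])
shot("C",[.44,.26,.30]);shot("D",[.60,.26,.30]);shot("B",[.63,-.09,.33]);shot("A",[.47,-.09,.33])
pickle.dump(V,open("V.pkl","wb"))
g=lambda n:V[n][1][:,:,::-1]
for k in V: cv2.imwrite(f"pics/w{k}.png",g(k))
cv2.imwrite("pics/m2.png",cv2.resize(np.vstack([np.hstack([g("A"),g("B")]),np.hstack([g("C"),g("D")])]),(800,600),interpolation=cv2.INTER_AREA))
print(robot.current_time_s(),robot.current_contact_force())
```

```text
C clip [([377.3, 145.8, 78.8, 37.7], 0.56)]
D clip [([191.1, 146.9, 80.3, 37.9], 0.67)]
B guard [([204.4, 126.0, 69.9, 196.0], 0.6), ([107.3, 200.8, 112.6, 94.9], 0.47)]
A guard [([380.2, 126.0, 43.1, 187.8], 0.84)]
7.4583 [ 0.49796763 -0.48561911 -0.12534498]
```

View pics/m2.png

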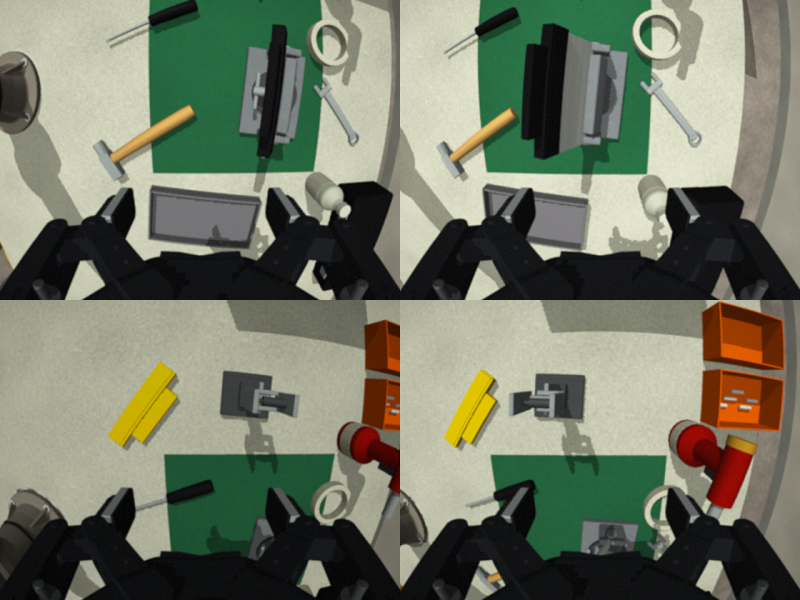

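A shows the guard at full-frame (380,126) and B at (204,126), next to the bare panel face. C and D show the clip at (377,146) and (191,147). Next I fit the guard model to its black silhouette and zoom in on the clip.

```bash
cat > fit.py <<'E'
from h import *
import pickle
from scipy.optimize import minimize
V=pickle.load(open("V.pkl","rb"))
def frame(p): # x,y,z, yaw, lean(deg), tip about x (deg)
    return Ro.from_euler('ZYX',p[3:6],degrees=True).as_matrix(),np.array(p[:3])
def box(x0,x1,y0,y1,z0,z1): return np.array([[x,y,z] for x in(x0,x1) for y in(y0,y1) for z in(z0,z1)])/1000.
GB=[box(-8.5,8.5,-85,85,0,36),box(-6,6,-55,55,36,64)]
def fine(b): # subdivide hull edges for the fisheye: dense corner-to-corner samples
    return np.vstack([b[i]+(b[j]-b[i])*s for i in range(8) for j in range(i) for s in np.linspace(0,1,8)])
GF=[fine(b) for b in GB]
S=4
def render(c,p,roi,boxes=GF):
    R,t=frame(p); x,y,w,h=roi; m=np.zeros((h*S,w*S),np.uint8)
    for b in boxes:
        u=(proj(c,b@R.T+t)+.5-[x,y])*S-.5
        cv2.fillConvexPoly(m,cv2.convexHull(np.round(u*16).astype(np.int32)),255,shift=4)
    return cv2.resize(m,(w,h),interpolation=cv2.INTER_AREA)/255.
E
python3 - <<'E'
from fit import *
R={"A":(335,15,95,230),"B":(150,15,150,230)}
M={};C={}
for k,(x,y,w,h) in R.items():
    g=V[k][1][y:y+h,x:x+w].astype(float).max(2); m=(np.clip((62-g)/34,0,1))
    n,l,st,_=cv2.connectedComponentsWithStats((m>.3).astype(np.uint8)); i=1+np.argmax(st[1:,4])
    M[k]=m*cv2.dilate((l==i).astype(np.uint8),np.ones((3,3))); C[k]=cam("wrist",V[k][0])
def cost(p,off=0): return sum(np.abs(render(C[k],p,R[k])-M[k]).sum() for k in M)
best=None
for z in (.13,.145,.16):
  for y0 in (-6,0):
    p0=np.array([.565,-.03,z,y0,-24,0])
    sim=np.vstack([p0]+[p0+d for d in np.diag([.02,.02,.015,4,5,3])])
    r=minimize(cost,p0,method="Nelder-Mead",options=dict(initial_simplex=sim,maxiter=700,xatol=1e-4,fatol=.05))
    r=minimize(cost,r.x,method="Nelder-Mead",options=dict(initial_simplex=np.vstack([r.x]+[r.x+d for d in np.diag([.004,.004,.004,1,2,1])]),maxiter=500,xatol=1e-5,fatol=.05))
    print(r.fun,r.x.round(4),[m.sum().round() for m in M.values()])
    if best is None or r.fun<best.fun: best=r
np.save("guard.npy",best.x)
p=best.x;Rm,t=frame(p);print("origin",t,"zaxis",Rm[:,2])
# overlay + clip zooms
o=[]
for k,(x,y,w,h) in R.items():
    im=V[k][1][y:y+h,x:x+w,::-1].copy(); e=cv2.Canny((render(C[k],p,R[k])*255).astype(np.uint8),50,150)
    b=cv2.resize(np.clip(im.astype(int)*2,0,255).astype(np.uint8),None,fx=1.3,fy=1.3); e=cv2.resize(e,(b.shape[1],b.shape[0]))
    b[e>90]=(0,0,255); o.append(b)
row=np.hstack(o); row=cv2.copyMakeBorder(row,0,0,0,800-row.shape[1],cv2.BORDER_CONSTANT)
z=np.hstack([cv2.resize(V[k][1][97:177,x:x+133,::-1],(399,240),interpolation=cv2.INTER_CUBIC) for k,x in(("C",300),("D",145))])
z=cv2.copyMakeBorder(z,0,0,0,800-z.shape[1],cv2.BORDER_CONSTANT)
cv2.imwrite("pics/m3.png",np.vstack([row[:360],z]))
E
```

```text
732.3058823529411 [  0.5727  -0.0248   0.1458  -5.3776 -20.4982   0.1521] [np.float64(4129.0), np.float64(9067.0)]
754.2901960784313 [  0.5731  -0.0242   0.1451  -5.4666 -21.1838   0.2299] [np.float64(4129.0), np.float64(9067.0)]
733.4666666666667 [ 5.72700e-01 -2.47000e-02  1.45600e-01 -5.36080e+00 -2.06456e+01
  5.20000e-03] [np.float64(4129.0), np.float64(9067.0)]
730.5254901960784 [  0.5724  -0.0248   0.146   -5.4013 -20.1078   0.2301] [np.float64(4129.0), np.float64(9067.0)]
733.8980392156863 [  0.5727  -0.0247   0.1457  -5.3316 -20.5074   0.023 ] [np.float64(4129.0), np.float64(9067.0)]
714.7411764705882 [  0.5715  -0.0244   0.1466  -5.4346 -18.7921   0.2139] [np.float64(4129.0), np.float64(9067.0)]
origin [ 0.57154647 -0.02442994  0.14656121] zaxis [-0.32103924  0.02679256  0.94668684]
```

View pics/m3.png

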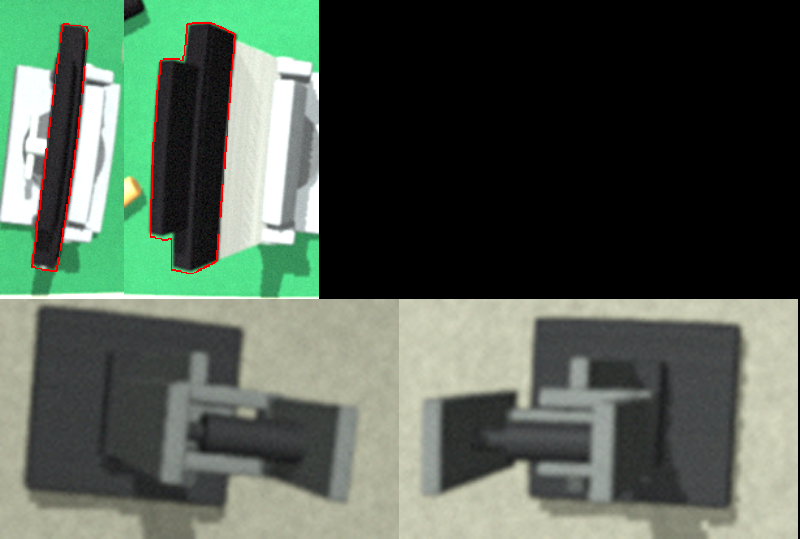

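The guard outline fits both views. The clip zooms show the plate tops clearly, so I refine the guard fit with a locally normalised mask and triangulate the plate corners.

Run:
```python
from fit import *
cC,cD=[cam("wrist",V[k][0]) for k in "CD"]
f=lambda x,y,x0,xo:(x0+(x-xo+.5)/3-.5,97+(y-299+.5)/3-.5)
pts={"lo_out_top":((170,383),(424,399)),"lo_in_top":((188,384),(441,398)),"lo_out_bot":((162,482),(423,494)),"lo_in_bot":((182,484),(440,494)),
"hi_in_top":((338,404),(593,402)),"hi_out_top":((357,406),(615,402)),"hi_in_bot":((330,497),(592,499)),"hi_out_bot":((347,501),(612,500))}
P=[]
for n,(a,b) in pts.items():
    p,e=tri((cC,f(*a,300,0)),(cD,f(*b,145,399))); P.append(p); print(n,p.round(4),round(e,4))
P=np.array(P); print("centre",P.mean(0).round(4)); dy=P[[0,1,4,5]].mean(0)-P[[2,3,6,7]].mean(0); dx=P[4:].mean(0)-P[:4].mean(0); print("yaw",np.degrees(np.arctan2(-dy[0],dy[1])),np.degrees(np.arctan2(dx[1],dx[0])),np.linalg.norm(dx),np.linalg.norm(dy),"lift",dx[2],dy[2])
R={"A":(335,15,95,230),"B":(150,15,150,230)}
M={};C={}
for k,(x,y,w,h) in R.items():
    g=cv2.GaussianBlur(V[k][1][y:y+h,x:x+w].astype(np.float32).max(2),(0,0),.5)
    hi=cv2.dilate(g,np.ones((9,9)));lo=cv2.erode(g,np.ones((9,9)))
    hi=cv2.blur(hi,(5,5))
    m0=(g<50).astype(np.uint8); n,l,st,_=cv2.connectedComponentsWithStats(m0); m0=(l==1+np.argmax(st[1:,4])).astype(np.uint8)
    m0=cv2.morphologyEx(m0,cv2.MORPH_CLOSE,np.ones((5,5)))
    core=cv2.erode(m0,np.ones((5,5)));near=cv2.dilate(m0,np.ones((7,7)))
    m=np.clip((hi-g)/np.maximum(hi-lo,15),0,1); m[core>0]=1; m[near==0]=0
    m=(m>.5)*1.; M[k]=m;C[k]=cam("wrist",V[k][0])
def cost(p): return sum(np.abs(render(C[k],p,R[k])-M[k]).sum() for k in M)
for ln in (-18,-21,-24,-27):
    p0=np.load("guard.npy"); p0[4]=ln; free=[0,1,2,3,5]
    def c2(q): p=p0.copy();p[free]=q;return cost(p)
    q=p0[free]
    for s in (1,.3): q=minimize(c2,q,method="Nelder-Mead",options=dict(initial_simplex=np.vstack([q]+[q+d*s for d in np.diag([.005,.004,.005,2,2])]),maxiter=400,xatol=1e-5,fatol=.05)).x
    print(ln,c2(q).round(1),q.round(4))
```

```text
lo_out_top [0.4986 0.3274 0.1798] 0.0002
lo_in_top [0.5034 0.3273 0.1795] 0.0002
lo_out_bot [0.4972 0.302  0.1805] 0.0002
lo_in_bot [0.5024 0.3018 0.181 ] 0.0
hi_in_top [0.545  0.3244 0.1799] 0.0002
hi_out_top [0.5507 0.3243 0.1798] 0.0002
hi_in_bot [0.5441 0.2995 0.1803] 0.0002
hi_out_bot [0.5493 0.2988 0.18  ] 0.0
centre [0.5238 0.3132 0.1801]
yaw -2.702174661281548 -3.502861099494356 0.04697002976718351 0.025341288448698814 lift -0.0002084809320680725 -0.0006930569647822793
-18 1145.5 [ 0.5712 -0.0241  0.1458 -5.3937 -0.1018]
-21 867.5 [ 0.5726 -0.0241  0.146  -5.5356  0.3681]
-24 938.6 [ 0.5743 -0.024   0.1445 -5.476   0.3879]
-27 1512.3 [ 0.5753 -0.0241  0.1428 -5.3334  0.0359]
```

```bash
cat >> h.py <<'E'
def fr(p,yaw,lean): # frame with x normal, y along edge, z up out of edge
    return Ro.from_euler('ZY',[yaw,lean],degrees=True).as_matrix()
def toolR(F): # tool x=+y, y=+x, z=-z
    return np.column_stack([F[:,1],F[:,0],-F[:,2]])
E
python3 - <<'E'
from h import *
F=fr(0,-5.45,-22.5); E=euler(toolR(F)); o=np.array([.5734,-.024,.1458])
at=lambda z,dx=0:(o+F[:,2]*z+F[:,0]*dx).tolist()
fingers.gripper_to(.5,25)
robot.move_to(at(.14),E)
f0=np.array(robot.current_contact_force())
print("pre",robot.current_time_s(),(F.T@f0).round(2))
print("hit",robot.line_to(at(.0575),velocity=.07,f_stop=5))
print(robot.current_tool_pos(),(np.array(robot.current_tool_pos())-at(.0575)).round(4))
for g in (.32,.27,.23,.20,.18,.165):
    fingers.gripper_to(g); f=F.T@(np.array(robot.current_contact_force())-f0)
    print(g,round(robot.current_finger_gap(),3),f.round(2),np.round(robot.current_gripper_force(),1))
    if abs(f[0])>2.5: break
print(robot.current_time_s())
E
```

```text
pre 8.575 [0.54 0.22 0.3 ]
hit False
[ 0.551827   -0.02187758  0.19959111] [0.0003 0.     0.0007]
0.32 0.315 [ 0.53  0.66 -0.39] 0.0
0.27 0.27 [-1.11 -0.96  0.33] 0.0
0.23 0.23 [-0.04  0.57 -1.07] 0.0
0.2 0.199 [-0.46 -0.48 -0.43] 0.0
0.18 0.179 [-0.1  -0.18 -0.7 ] 0.0
0.165 0.164 [-0.95 -0.06  0.52] 0.1
11.2917
```

Run:
```python
from h import *
F=fr(0,-5.45,-22.5); f0=np.array([0.5,.2,.3])
for g,q in ((.15,20),(.0,20),(0.,35)):
    fingers.gripper_to(g,q); print(g,round(robot.current_finger_gap(),3),(F.T@np.array(robot.current_contact_force())-f0).round(2),np.round(robot.current_gripper_force(),1))
p=np.array(robot.current_tool_pos())
L=fr(0,-5.45,-23.5)[:,2]
for d in (.01,.03,.10):
    robot.line_to((p+L*d).tolist(),velocity=.06); print(d,(F.T@np.array(robot.current_contact_force())).round(2),round(robot.current_finger_gap(),3))
print(robot.current_time_s(),robot.current_joint_positions())
c=cam("top");print("tray c",onz(c,(390,251),.03))
for y in (-6.3,173.7): print(y,robot.inverse_kinematics([.481,-.307,.12],[180,0,y]))
T=tool();vision.grab_frame("wrist")
im=vision.grab_frame("wrist");T=tool();cv2.imwrite("pics/w5.png",im[:,:,::-1]);import pickle;pickle.dump((T,im),open("V5.pkl","wb"))
```

```text
0.15 0.15 [-1.76 -0.5  -0.39] 0.1
0.0 0.133 [-0.58 -0.17  0.41] 21.6
0.0 0.13 [-1.81  0.48  1.78] 37.8
0.01 [-0.59  0.58 -0.65] 0.131
0.03 [-0.44  0.17 -2.1 ] 0.134
0.1 [-0.93 -0.51 -1.48] 0.132
14.0583 [ 22.14189016  -2.34022926 -22.84600025 107.55444151   1.89082563
  52.31048622  -7.17718349]
tray c [ 0.48250877 -0.30458314  0.03      ]
-6.3 [ 37.77930806  26.41159829  -9.52814571  93.4438727    4.85065676
  60.54838228 -69.45917615]
173.7 [ 35.67713767  26.22604969  -6.63382954  93.53346962   3.36482303
  60.43519731 111.75934895]
```

View pics/w5.png

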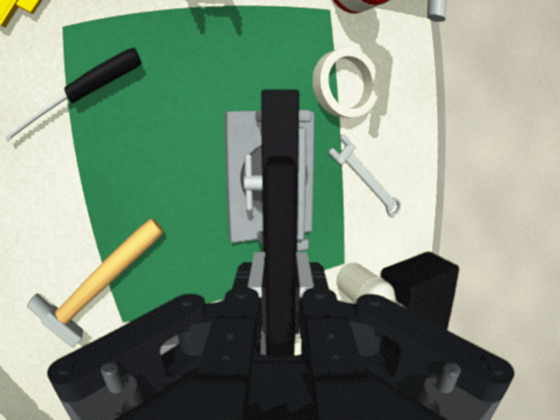

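Wrist picture: the guard is held between the fingers at (280,200), clear of the panel. Now I place it in the tray.

Run:
```python
from h import *
E=[180,0,-6.3]; x,y=.4825,-.3045
robot.move_to([x,y,.2],E)
robot.line_to([x,y,.075],velocity=.12)
print("hit",robot.line_to([x,y,.052],velocity=.02,f_stop=4),robot.current_tool_pos(),np.round(robot.current_contact_force(),2))
p=robot.current_tool_pos()
for g in (.15,.18,.25,.4): fingers.gripper_to(g); print(round(robot.current_finger_gap(),3),np.round(robot.current_contact_force(),2))
robot.line_to([p[0],p[1],.16],velocity=.1)
print(robot.current_time_s())
T=tool();im=vision.grab_frame("wrist");s=vision.grab_frame("side")
b=np.hstack([im[:,:,::-1][:, :],]);c=cv2.resize(s[140:240,240:420,::-1],(560,311))
cv2.imwrite("pics/m5.png",cv2.resize(np.vstack([b,c]),(0,0),fx=.8,fy=.8))
```

```text
hit True [ 0.48242204 -0.30423107  0.06209906] [-0.43  0.3   3.88]
0.149 [-0.42 -0.21 -0.71]
0.18 [-0.08  0.06  0.23]
0.255 [-1.17 -0.24  0.52]
0.402 [-0.82  1.09 -0.11]
19.3083
```

View pics/m5.png

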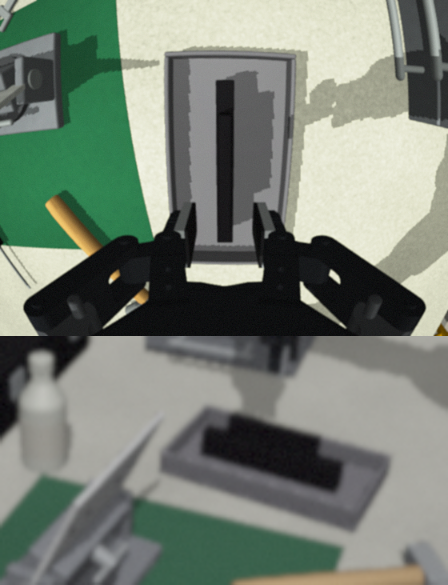

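Wrist picture: the black guard stands upright and level inside the tray at (225,160). The side crop agrees, and the bare panel is still leaning. Now I measure the bare edge.

Run:
```python
from h import *
import pickle
V={}
for n,x in (("E",.50),("F",.64)):
    robot.move_to([x,-.09,.31],[180,0,90]); robot.pause(.15); T=tool(); V[n]=(T,vision.grab_frame("wrist"))
    print(n,[(np.round(d["rect"],1).tolist(),round(d["p"],2)) for d in recognise("panel_edge","wrist")[:3]])
    cv2.imwrite(f"pics/w{n}.png",V[n][1][:,:,::-1])
pickle.dump(V,open("VE.pkl","wb"))
o=[]
for n in "EF":
    c=proj(cam("wrist",V[n][0]),np.array([[.56,-.024,.165]]))[0]; x=int(c[0]-55);y=int(c[1]-115);print(n,x,y)
    o.append(cv2.resize(V[n][1][y:y+235,x:x+155,::-1],None,fx=2.5,fy=2.5,interpolation=cv2.INTER_CUBIC))
cv2.imwrite("pics/m6.png",np.hstack(o)); print(robot.current_time_s())
```

```text
E [([368.1, 126.7, 65.6, 194.5], 0.8)]
F [([232.5, 126.3, 100.4, 196.4], 0.61)]
E 297 10
F 131 12
21.6583
```

View pics/m6.png

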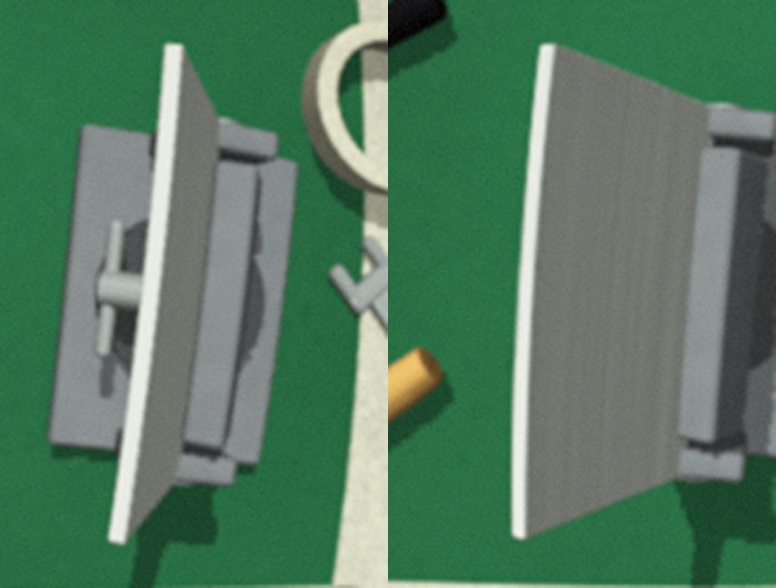

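Both views show the bright bare edge clearly: E runs from (165–182,44) to (108–126,542), F from (540–556,44) to (512–527,538). The face's side edges run down to the jaws. I fit the panel frame to these points.

Run:
```python
from h import *
import pickle
from scipy.optimize import least_squares
V=pickle.load(open("VE.pkl","rb")); c={k:cam("wrist",V[k][0]) for k in V}
q=lambda k,x,y:np.array([{"E":297,"F":131}[k]+(x-(388 if k=="F" else 0)+.5)/2.5-.5,{"E":10,"F":12}[k]+(y+.5)/2.5-.5])
cor=[("E",165,44,-3,85),("E",182,45,3,85),("E",108,541,-3,-85),("E",126,543,3,-85),("F",540,44,-3,85),("F",556,45,3,85),("F",512,537,-3,-85),("F",527,538,3,-85)]
sid=[("E",217,112,85),("E",200,80,85),("E",172,487,-85),("F",708,103,85),("F",632,74,85),("F",678,477,-85),("F",602,508,-85)]
def res(p,par=False):
    R=fr(0,p[3],p[4])@Ro.from_euler('x',p[5],degrees=True).as_matrix(); t=p[:3]; r=[]
    for k,x,y,a,b in cor: r+=list(proj(c[k],R@np.array([a,b,0])/1000+t)[0]-q(k,x,y))
    for (k,x,y,b),d in zip(sid,p[6:]): r+=list(proj(c[k],R@np.array([3,b,-d*1000])/1000+t)[0]-q(k,x,y))
    return np.array(r)
r=least_squares(res,[.56,-.024,.17,-5,-23,0]+[.06]*7,x_scale=[.01,.01,.01,1,1,1]+[.01]*7)
print(r.x.round(4),np.abs(r.fun).max().round(2),np.sqrt((r.fun**2).mean()).round(2))
J=np.linalg.inv(r.jac.T@r.jac); print("sd",(np.sqrt(np.diag(J))[:6]*.5).round(4))
np.save("panel.npy",r.x[:6])
print("expected z",.055+.13*np.cos(np.radians(r.x[4])))
```

```text
[  0.562   -0.0258   0.172   -5.2894 -24.1555   0.1605   0.0959   0.0429
   0.0975   0.1072   0.0469   0.1085   0.0472] 0.79 0.34
sd [2.000e-04 2.000e-04 4.000e-04 1.299e-01 2.645e-01 2.221e-01]
expected z 0.17361698389479022
```

Run:
```python
from h import *
F=fr(0,-3.1,0); E=euler(toolR(F)); x,y=.5238,.3132
fingers.gripper_to(1.0,40)
robot.move_to([x,y,.25],E)
f0=np.array(robot.current_contact_force())
print("hit",robot.line_to([x,y,.158],velocity=.09,f_stop=6),robot.current_tool_pos())
for g in (.72,.67,.64,.61,.57):
    fingers.gripper_to(g); f=F.T@(np.array(robot.current_contact_force())-f0)
    print(g,round(robot.current_finger_gap(),3),f.round(2),np.round(robot.current_gripper_force(),1))
    if abs(f[0])>6: print("off centre");break
print(robot.current_time_s())
```

```text
hit False [0.52420144 0.3136492  0.15881661]
0.72 0.723 [-0.33  0.53  0.67] 0.0
0.67 0.668 [-1.07  0.43  0.32] 0.0
0.64 0.634 [-0.34  0.76  1.35] 0.0
0.61 0.615 [-1.87  0.4   2.28] 13.1
0.57 0.574 [-1.94 -0.2   6.3 ] 16.5
26.2
```

Run:
```python
from h import *
F=fr(0,-3.1,0); P=lambda n:print(n,round(robot.current_finger_gap(),3),(F.T@np.array(robot.current_contact_force())).round(2),np.round(robot.current_gripper_force(),1))
for g in (.53,.4): fingers.gripper_to(g,40); P(g)
p=np.array(robot.current_tool_pos()); print(p)
robot.line_to((p+[0,0,.02]).tolist(),velocity=.05);P("up20")
robot.line_to((p+[0,0,.10]).tolist(),velocity=.12);P("up100")
print(robot.current_time_s())
T=tool();w=vision.grab_frame("wrist");s=vision.grab_frame("side")
a=cv2.resize(w[:,:,::-1],(400,300));b=cv2.resize(s[200:380,120:360,::-1],(400,300))
cv2.imwrite("pics/m7.png",np.hstack([a,b]))
q=np.load("panel.npy");G=fr(0,q[3],q[4]);o=q[:3]+[0,0,.0015]
for z in (.10,.048): print(robot.inverse_kinematics((o+G[:,2]*z).tolist(),euler(toolR(G))))
```

```text
0.53 0.537 [-1.9  -0.5   7.31] 19.6
0.4 0.499 [-2.46  0.88  8.67] 42.6
[0.52413622 0.3140564  0.15996802]
up20 0.497 [ 0.59 -0.94 -2.  ] 40.7
up100 0.498 [-0.97 -1.04 -2.41] 40.7
28.0417
[ 35.74874408  -0.78154826 -36.14758479 110.31305378   2.63175644
  46.30504508  -7.19744905]
[ 35.78899081   5.41899436 -38.75559808 112.25126404  10.03123178
  39.89420349 -13.77258474]
```

View pics/m7.png

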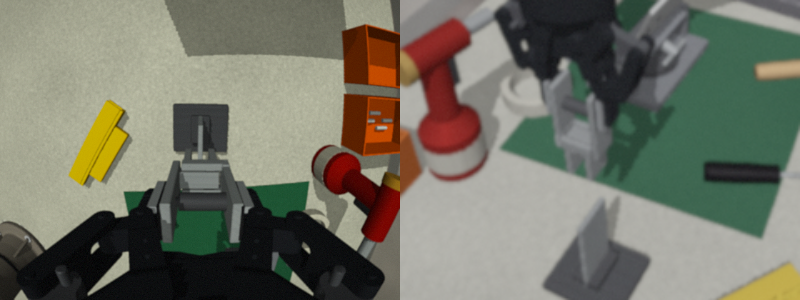

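The clip is held with its jaws open and the stand is free in both views. Now I seat it on the edge.

Run:
```python
from h import *
q=np.load("panel.npy");G=fr(0,q[3],q[4]);E=euler(toolR(G));o=q[:3]+[0,0,.0015]
at=lambda z:(o+G[:,2]*z).tolist()
P=lambda n:print(n,round(robot.current_finger_gap(),3),(G.T@np.array(robot.current_contact_force())).round(2),(G.T@(np.array(robot.current_tool_pos())-o)*1000).round(1))
robot.move_to(at(.125),E);P("pre")
print(robot.line_to(at(.085),velocity=.06,f_stop=5));P("jaw at edge")
print(robot.line_to(at(.060),velocity=.04,f_stop=5));P("mid")
print(robot.line_to(at(.040),velocity=.02,f_stop=7));P("home")
print(robot.current_time_s())
T=tool();w=vision.grab_frame("wrist");s=vision.grab_frame("side")
a=cv2.resize(w[:,:,::-1],(400,300));b=cv2.resize(s[150:270,200:360,::-1],(400,300))
cv2.imwrite("pics/m8.png",np.hstack([a,b]))
```

```text
pre 0.497 [-0.42  0.43 -1.71] [  0.5   1.8 125.1]
False
jaw at edge 0.499 [-0.67 -0.24 -2.27] [ 0.2  0.  85.1]
False
mid 0.496 [-0.13  1.03 -1.38] [ 0.1  0.1 60. ]
True
home 0.501 [ 0.6  -0.61  4.9 ] [ 0.1 -0.1 50.5]
31.6
```

View pics/m8.png

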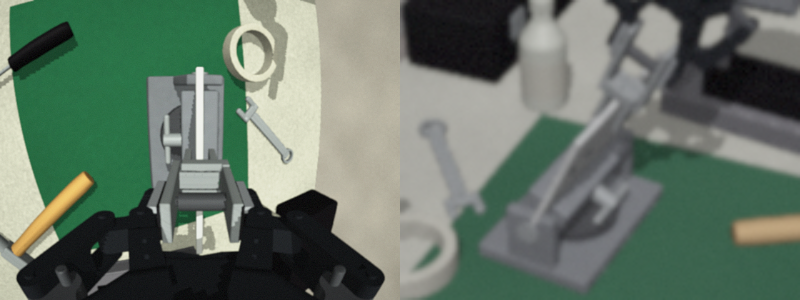

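Run:
```python
from h import *
q=np.load("panel.npy");G=fr(0,q[3],q[4]);o=q[:3]+[0,0,.0015]
F=lambda:G.T@np.array(robot.current_contact_force())
P=lambda n:print(n,round(robot.current_finger_gap(),3),F().round(2),(G.T@(np.array(robot.current_tool_pos())-o)*1000).round(1),np.round(robot.current_gripper_force(),1))
for g in (.53,.56,.59,.61):
    fingers.gripper_to(g,40); f=F()[2]
    if f<6: robot.line_to((np.array(robot.current_tool_pos())-G[:,2]*.003).tolist(),velocity=.02,f_stop=8-f)
    P(g)
for g in (.63,.66,.72): fingers.gripper_to(g);P(g)
print(robot.current_time_s())
```

```text
0.53 0.53 [-0.55 -0.22  3.65] [-0.8  0.1 48.6] 17.3
0.56 0.56 [-0.25  0.44  4.08] [-1.6  0.1 47.3] 15.6
0.59 0.59 [ 0.36 -0.91  2.98] [-1.2  0.2 45.8] 12.9
0.61 0.612 [-0.51  0.19  2.77] [-0.5  0.2 44.2] 11.5
0.63 0.633 [ 0.49 -0.12  0.03] [-0.8  0.2 43.9] 0.1
0.66 0.661 [-0.84 -0.17 -0.49] [-0.5  0.1 43.9] 0.0
0.72 0.722 [0.56 0.78 1.06] [-0.1  0.2 44.1] 0.0
34.0583
```

Run:
```python
from h import *
q=np.load("panel.npy");G=fr(0,q[3],q[4]);o=q[:3]+[0,0,.0015];at=lambda z:(o+G[:,2]*z).tolist()
fingers.gripper_to(.95)
robot.line_to(at(.13),velocity=.1)
import pickle
V={}
for n,x in (("E",.50),("F",.64)):
    robot.move_to([x,-.09,.33],[180,0,90]); robot.pause(.15); T=tool(); V[n]=(T,vision.grab_frame("wrist"))
pickle.dump(V,open("VG.pkl","wb"))
s=vision.grab_frame("side");ov=[]
for n in "EF":
    im=cv2.resize(V[n][1][:,:,::-1],None,fx=3,fy=3,interpolation=cv2.INTER_CUBIC)
    c=cam("wrist",V[n][0])
    def L(pts,col):
        u=(proj(c,np.array(pts)/1000@G.T+q[:3])+.5)*3-.5; cv2.polylines(im,[np.round(u*16).astype(np.int32)],True,col,1,cv2.LINE_AA,4)
    L([[-3,-85,0],[3,-85,0],[3,85,0],[-3,85,0]],(0,0,255))
    for x0,x1 in((-26.5,-20.5),(20.5,26.5)): L([[x0,-13,72],[x1,-13,72],[x1,13,72],[x0,13,72]],(0,255,255))
    u=proj(c,G@np.array([0,0,.03])+q[:3])[0]*3; x,y=int(u[0])-200,max(0,int(u[1])-300); ov.append(im[y:y+600,x:x+400])
cv2.imwrite("pics/m9.png",np.hstack(ov)); print([a.shape for a in ov],robot.current_time_s())
cv2.imwrite("pics/side9.png",s[:,:,::-1])
```

```text
[(600, 400, 3), (600, 400, 3)] 37.1
```

View pics/m9.png

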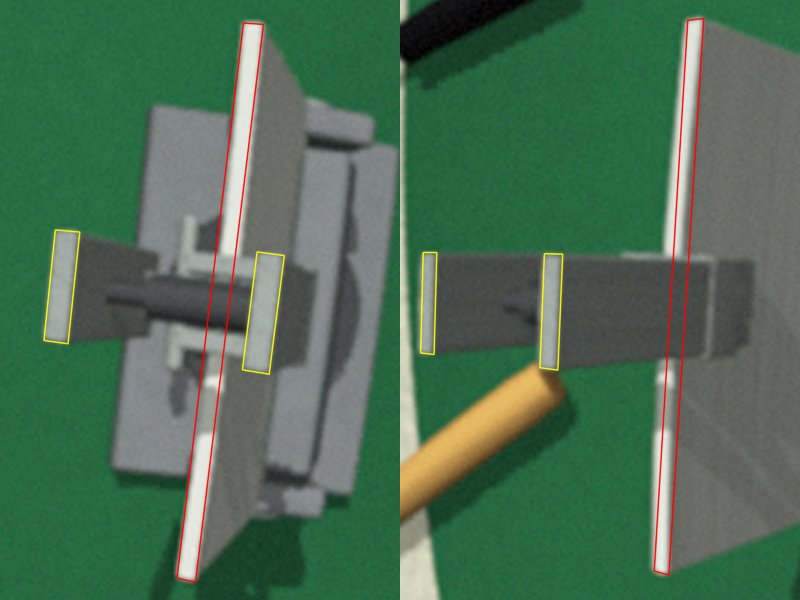

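The overlay of the predicted home pose matches the plates at (62,287)/(263,313) and (428,303)/(551,312) and the unmoved panel edge. So the clip is central, square and fully home, and the robot is clear of everything.

```bash
python3 -c "
from h import *
print(workorder.close_job())"
```

```text
the job is handed in; nothing more can be done
None
```

The job is handed in at about 37 s of the 61 s allowed: the guard stands level on its legs in the tray, and the clip is closed on the middle of the bare edge, square, in line with the lean and fully home, with the panel still at its 24° lean in the last wrist views.

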